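# Close the ring mould on its dowels and hold it shut

## Task

Pick up the loose upper half of the aluminium ring mould by its black grip block, line it up with the lower half screwed to the bench (red dots to the same end) and lower it onto the two dowels. Press it down with firm hand pressure against the spring pins until the two faces meet all over, and finish still holding it pressed shut, because the springs push it open again if you let go. Leave the other things on the bench where they are.

Things in the scene. Friction and masses are not known exactly. Their poses are not given: they have to be found in the camera images.
- mould_lower: Lower mould half, fixed to the bench: dark steel flange 80 x 140 x 8 mm (x, y, z) under an aluminium block 66 x 112 mm whose flat top face, with a dark ring cavity, is 32 mm above the bench. Two dowels and two spring pins stand up from that face on the centre line. Origin: centre of its underside, on the bench; y along its length to the red-dot end, z up.
- lower_red (a point): Root of the larger steel dowel in the lower half's top face (32 mm above the bench), 42 mm from the middle (+y) at the red-dot end: diameter 12 mm, 16 mm high, its top 5 mm tapered. Axes as the lower half's.
- lower_plain (a point): Root of the smaller steel dowel in the lower half's top face, 42 mm from the middle (-y) at the end without dots: diameter 8 mm, 16 mm high, its top 5 mm tapered. Axes as the lower half's.
- mould_upper: Upper mould half, loose, 0.28 to 0.44 kg, right way up: aluminium plate 66 x 112 x 18 mm (x, y, z), on the middle of it a black grip block 26 x 44 mm (x, y), 34 mm high (18 to 52 mm above the origin), to be gripped across its 26 mm. Origin: centre of the plate's underside; y to the red-dot end, z up. Its yaw is within 1.1 rad of the lower half's. Shut, its origin is 32 mm above the lower half's.
- spring_pin1 (a joint): Travel of the brass spring pin, 8 mm diameter, 25 mm from the lower half's middle towards the red dots: 0 = standing 4 mm proud of the top face, 0.004 = pressed flush. The two pins together push up about 8 N when free and 14 N when flush, more than the upper half weighs: unless pushed down it floats 4 mm open.
- spring_pin2 (a joint): The same for the other brass spring pin, 25 mm from the middle towards the end without dots.
- upper_red (a point): Centre of the larger through hole on the plate's underside, 42 mm from the middle at the end with two red dots on top: 14 mm diameter (1 mm clear all round the dowel), 2 mm chamfers. Meets lower_red when the mould is shut.
- upper_plain (a point): Centre of the smaller through hole on the plate's underside, 42 mm from the middle at the end without dots: 10 mm diameter (1 mm clear all round the dowel), 2 mm chamfers. Meets lower_plain when the mould is shut.
- solder_tin: Bystander: round beige tin of solder chips, 54 mm wide, 17 mm high; origin under its centre.
- bur_box: Bystander: small open box of burs, 57 x 62 x 20 mm; origin under its centre.
- dapping_knob: Bystander: turned wooden knob standing upright, 38 mm wide, 62 mm high; origin under its centre.
- tweezers: Bystander: black cross-lock tweezers lying flat, 14 x 162 x 9 mm; origin under the centre.

How it is judged:
On the way, in this order (a step that is already met when the one before it is completed fails the run):
1. the upper half is lifted clear of the bench (height (world z) of mould_upper above 0.045 m), for 0.2 s.
2. both dowels have entered their holes (horizontal distance between upper_red and lower_red below 0.003 m and horizontal distance between upper_plain and lower_plain below 0.003 m and z of upper_red in the frame of lower_red below 0.012 m and z of upper_plain in the frame of lower_plain below 0.012 m), for 0.1 s.
At the end, for the whole second after the job is handed in: The upper half sits on both dowels, red dots at the same end (each hole within 3 mm of its dowel's axis), the faces met to within 1.5 mm at both ends against the springs, at rest, with the robot still holding it down (horizontal distance between upper_red and lower_red below 0.003 m and horizontal distance between upper_plain and lower_plain below 0.003 m and z of upper_red in the frame of lower_red below 0.0015 m and z of upper_plain in the frame of lower_plain below 0.0015 m and contact force between any of the fingers, the arm and mould_upper above 3 N and contact force between mould_upper and mould_lower above 6 N and linear speed of mould_upper below 0.02 m/s); the arm keeps its last pose, push and grip.
It fails at once if the mould is pressed with brute force (over 90 N) (contact force between mould_upper and mould_lower above 90 N).
It fails at once if another thing on the bench is pushed away by more than 3 cm (distance of any of solder_tin, bur_box, dapping_knob, tweezers from where it was at the start of the episode above 0.03 m).
It also fails if it takes over 42 s, if anything falls off the work surface, if the arm or the gripper's body presses on something with over 40 N, if the wrist force passes 120 N, or if a joint passes its speed limit or range.

## Robot

A 6-joint arm with a two-finger parallel gripper is mounted at the origin on a cart in front of the work surface, level with it; the furniture and walls round the work are solid. World frame = base frame: x ahead of the robot, y to its left, z up, the work surface at z = 0. Lengths are in m, angles in rad, forces in N, time in s.
With the tool pointing down it reaches from about 0.3 to 0.775 m from the base axis. Payload 14.6 kg.
Tool frame: the origin (TCP) lies midway between the tips of the shut fingers; the grasp point (between the pads) lies 19 mm behind it (ctrl.grip_depth is the z of the grasp point in the tool frame, in m); z points along the fingers, y is the line along which they close (so a half turn about z gives the same grasp; the last joint's range is limited). The gripper opens to 94 mm and grips with 3 to 60 N. Pads are 16 mm wide; open, the fingers measure 119 mm over their backs; the gripper's body (75 mm by 177 mm) begins 78 mm behind the grasp point.
Start: joints at [1.212, 0.3, 1.521, -0, 1.321, -0.067], TCP at [0.158, 0.527, 0.205] pointing down, gripper open.
Joint ranges: [-3.03, 3.03], [-0.79, 2.21], [0.23, 2.52], [-1.04, 4.18], [0, 3.07], [-2.55, 2.55]. Speed limits (rad/s): [2.22, 2.22, 2.57, 3.14, 3.14, 3.14].

## Interface

Orientations are given as [roll, pitch, yaw] about the fixed x, y, z axes, in that order (R = Rz(yaw) Ry(pitch) Rx(roll)).
In Python, from station import ctrl gives the robot as it stands. The module is installed in compiled form; this text tells all that it offers.
- The arm moves only by the tool carry_out, never from a script. Its argument "commands" is a list of rows, each a list of 3 entries, a list of its own where there are three numbers: the closure, from 0 (fully open) to 1 (shut), then the shift along the tool's x, y, z in mm, then the turn, a rotation vector about the tool's x, y, z in rad. In form: [[gripper, [tx, ty, tz], [wx, wy, wz]], ...]. A call has 1 to 10 rows; each row shifts and turns the commanded pose from where the row before left it, along the tool's axes as they then stand; what a row does not reach is not made up. A row lasts 1/8 s, in which the tool goes at most 62.5 mm and 10.7 degrees, less where a joint would pass 70% of its speed; a pose out of reach is approached as far as the arm can. A call with a gripper value outside its range is refused whole. The fingers move at their own pace and stop on an object; "squeeze" is the grip in N (left out, the last holds). Time passes only in rows, so rows that do not move let the fingers close. It gives the time, the measured TCP pose, the force, the opening and the grip force at its end, in the units of the state.
- ctrl.get_obs(): the state, without advancing time (a new reading comes with each control period).
- ctrl.camera(name): name is "side" or "top"; returns a dict with "img" (384x512x3 uint8, blue, green, red), "camera_matrix" (3x3 intrinsics, pixels), "k1" (the pictures are not rectified: a ray, as slopes to the right and down, at radius r is drawn at 1 + k1 r^2 times it, then the intrinsics apply), "rvec" (rotation vector, rad) and "tvec" (3), from world to camera coordinates, as OpenCV has them. Camera axes: x right, y down, z forward; pixel columns grow to the right and rows downward; lengths in m; the calibration is good to about 2 mm. A picture is of the moment at which its call begins. There is no depth.
- ctrl.hand_in(): hands the job in; it is judged then, once.
Trained networks look in the newest picture that a camera, given by its name, has taken for a name from the list of things; names that differ only in an ending like _2 or _b are one class to them, and where a whole thing is asked for, a point or a joint stands for the part that bears it (a point fixed in the world has none). Each returns a list of dicts, best first, with "score" (0 to 1); they miss things now and then, are a little off and sometimes report something else, mostly with a low value. They report only what shows in the picture. A call takes as long as a camera call.
- ctrl.outline_of(thing, camera): "region" (384x512 bool, what is visible of it).
- ctrl.place_of(thing, camera): "at" ([x, y, z] in m, in world coordinates, good to about 4 mm: a listed point, or the origin of a listed thing).
The state is a dict: "time_s": time; "qpos": joint angles; "joint_vel": joint speeds; "tau": joint torques, N m; "ee_pos": TCP position; "eef_rot": TCP orientation; "force": force on the tool from outside, world axes, zero at the start; "moment": the same for the moment, N m; "grip_width": finger opening in m; "grip_force": force on a finger pad.
Only numpy, scipy, OpenCV 4.12 (cv2) and the standard library are available. Lean on these libraries where they do the work, as an engineer would, in place of code of your own. Each camera call takes 0.05 s, during which the arm holds its last target. There are 200 camera calls.

## Working session

There is one attempt and no reset: what is moved stays moved. The work goes in short steps, Python scripts to look and compute and a tool call to move; the robot and the scene stay as the last step left them, time stands still between calls to the robot, and variables do not carry over. Pictures are saved under pics/ and viewed, at most 10 in all, crops included, and the job is handed in when it is done.

Besides the shell and the picture viewer there is one more tool, called as name([rows], argument=value, ...), one row to a line, values as JSON. carry_out: Moves the arm, as the interface text tells. Its arguments: {"type":"object","properties":{"commands":{"type":"array","items":{"type":"array"}},"squeeze":{"type":"number"}},"required":["commands"]}

```bash
mkdir -p pics
python3 - <<'E'
from station import ctrl
import cv2,numpy as np
o=ctrl.get_obs();print(o['time_s'],o['ee_pos'],o['eef_rot'],o['force'],ctrl.grip_depth)
ims=[]
for c in('top','side'):
    d=ctrl.camera(c);cv2.imwrite(f'pics/{c}0.png',d['img']);R=cv2.Rodrigues(np.array(d['rvec']))[0]
    print(c,-R.T@np.array(d['tvec']).ravel(),d['camera_matrix'][0][0],d['k1'])
    for t in('mould_lower','lower_red','lower_plain','mould_upper','upper_red','upper_plain','solder_tin','bur_box','dapping_knob','tweezers'):
        r=ctrl.place_of(t,c);print(t,[(round(q['score'],2),np.round(q['at'],4).tolist()) for q in r[:2]])
E
```

```text
0.0 [0.15813047 0.52649307 0.20488995] [-3.14041186e+00 -6.76534175e-05  2.84978864e+00] [ 0.0060024  -0.27995845  0.30092419] -0.0188
top [ 0.47239361 -0.15536988  1.06103339] 399.08550146556615 0.03311671935867098
mould_lower [(0.65, [0.4999, -0.0839, 0.002])]
lower_red []
lower_plain [(0.97, [0.489, -0.124, 0.0327])]
mould_upper [(0.72, [0.5207, -0.4011, 0.0052]), (0.43, [0.4891, -0.1225, 0.0328])]
upper_red [(0.74, [0.5331, -0.3587, 0.0002])]
upper_plain [(0.57, [0.5023, -0.4395, 0.0005])]
solder_tin [(0.81, [0.6894, -0.206, 0.0022])]
bur_box [(0.8, [0.6787, -0.025, -0.0014])]
dapping_knob [(0.71, [0.4398, 0.0941, 0.0041])]
tweezers [(0.43, [0.6497, -0.3877, -0.0016])]
side [0.57486993 0.87466098 0.99477043] 484.54190997914463 0.031442786974341747
mould_lower [(0.91, [0.4996, -0.0844, -0.005])]
lower_red [(0.9, [0.512, -0.0399, 0.0358])]
lower_plain [(0.87, [0.4869, -0.1214, 0.0302]), (0.64, [0.5126, -0.0413, 0.035])]
mould_upper [(0.91, [0.5228, -0.3966, -0.0045]), (0.68, [0.4877, -0.1197, 0.0331])]
upper_red [(0.79, [0.5358, -0.3581, 0.0031])]
upper_plain [(0.89, [0.5034, -0.4368, -0.0037]), (0.43, [0.4408, 0.0945, 0.0036])]
solder_tin [(0.52, [0.6885, -0.2047, 0.0046])]
bur_box [(0.85, [0.6728, -0.0241, -0.0038])]
dapping_knob [(0.78, [0.4391, 0.0938, 0.0059])]
tweezers [(0.38, [0.6514, -0.385, -0.0015])]
```

View pics/top0.png

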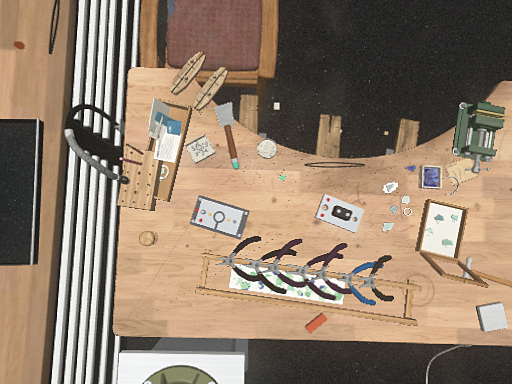

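View pics/side0.png

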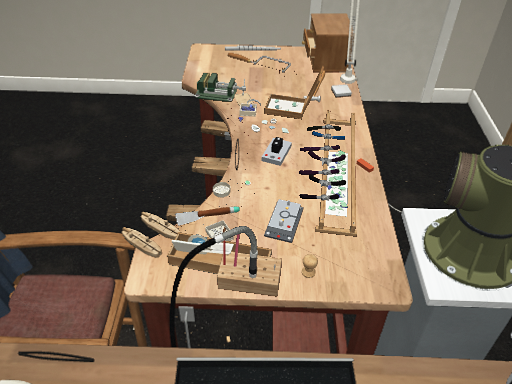

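```bash
cat > h.py <<'E'
import cv2,numpy as np
from station import ctrl
class Cam:
    def __init__(s,n):
        d=ctrl.camera(n);s.img=d['img'];s.K=np.array(d['camera_matrix'],float);s.k=np.array([d['k1'],0,0,0,0.]);s.rv=np.array(d['rvec'],float);s.t=np.array(d['tvec'],float).reshape(3,1);s.R=cv2.Rodrigues(s.rv)[0]
    def norm(s,uv): return cv2.undistortPoints(np.array(uv,float).reshape(-1,1,2),s.K,s.k).reshape(-1,2)
    def plane(s,uv,z):
        n=s.norm(uv);d=np.c_[n,np.ones(len(n))]@s.R;c=(-s.R.T@s.t).ravel();return c+d*((z-c[2])/d[:,2])[:,None]
    def proj(s,p): return cv2.projectPoints(np.array(p,float).reshape(-1,1,3),s.rv,s.t,s.K,s.k)[0].reshape(-1,2)
def tri(a,ua,b,ub):
    X=cv2.triangulatePoints(np.c_[a.R,a.t],np.c_[b.R,b.t],a.norm(ua).T,b.norm(ub).T);return (X[:3]/X[3]).T
E
python3 - <<'E'
from h import *
a=Cam('top').img[185:275,180:380];b=Cam('side').img[110:255,225:385]
A=cv2.resize(a,(800,360),interpolation=cv2.INTER_CUBIC);cv2.imwrite('pics/topc.png',A)
cv2.imwrite('pics/sidec.png',cv2.resize(b,None,fx=4,fy=4,interpolation=cv2.INTER_CUBIC))
E
```

```text
(no output)
```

View pics/topc.png

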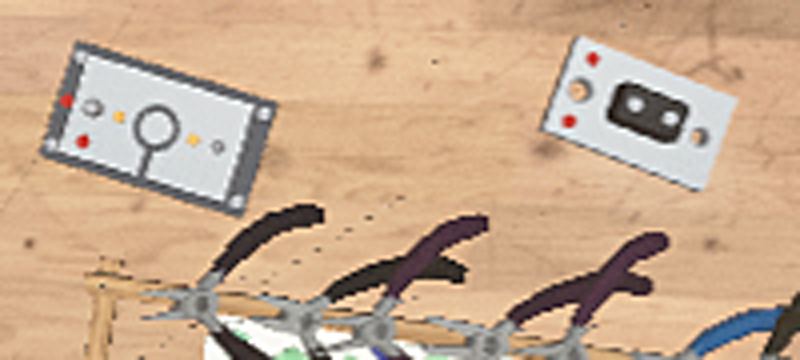

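View pics/sidec.png

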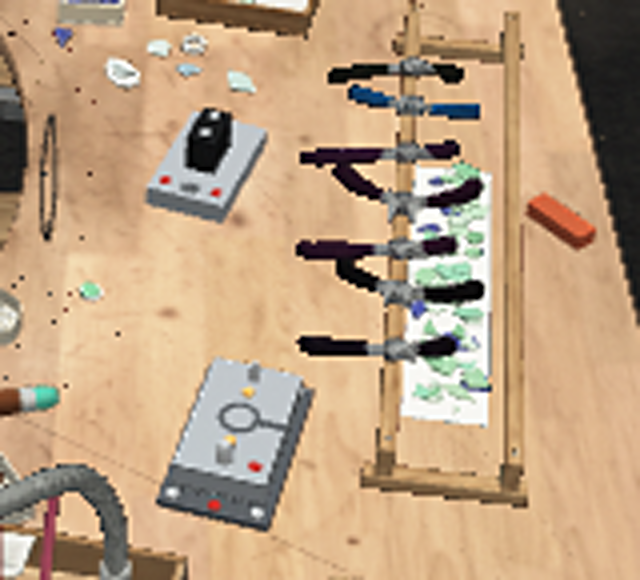

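```bash
cat >> h.py <<'E'
from scipy.optimize import least_squares
def fit(obs,x0,z0=0,full=False):
    # obs: list of (cam, uv, local xyz); pose x,y,yaw
    def f(p):
        c,s=np.cos(p[2]),np.sin(p[2]);r=[]
        for cam,uv,l in obs:
            r.append(cam.proj([p[0]+c*l[0]-s*l[1],p[1]+s*l[0]+c*l[1],z0+l[2]])[0]-uv)
        return np.ravel(r)
    q=least_squares(f,x0,loss='soft_l1',x_scale=[.01,.01,.1]);return q.x,f(q.x).reshape(-1,2)
E
python3 - <<'E'
from h import *
T=Cam('top');S=Cam('side')
t=lambda u,v:(np.array([u+.5,v+.5])/4-.5+[180,185]); s=lambda u,v:(np.array([u+.5,v+.5])/4-.5+[225,110])
print('pliers',tri(T,[t(320,213),t(487,224),t(665,240)],S,[s(303,345),s(300,248),s(303,157)]).round(3))
low=[(T,t(76,42),(.04,.07,.008)),(T,t(276,101),(.04,-.07,.008)),(T,t(42,153),(-.04,.07,.008)),(T,t(242,216),(-.04,-.07,.008)),
(T,t(93,107),(0,.042,.048)),(T,t(218,146),(0,-.042,.048)),(T,t(120,117),(0,.025,.036)),(T,t(193,140),(0,-.025,.036))]
lows=[(S,s(225,444),(0,.042,.048)),(S,s(253,368),(0,-.042,.048)),(S,s(231,439),(0,.025,.036)),(S,s(249,391),(0,-.025,.036))]
up=[(T,t(580,37),(.033,.056,.018)),(T,t(738,97),(.033,-.056,.018)),(T,t(700,190),(-.033,-.056,.018)),(T,t(541,130),(-.033,.056,.018)),(T,t(580,90),(0,.042,.018)),(T,t(701,137),(0,-.042,.018))]
ups=[(S,s(148,195),(.033,.056,.018)),(S,s(225,210),(-.033,.056,.018)),(S,s(267,125),(-.033,-.056,.018))]
for n,a,b,x0 in(('low',low,lows,[.5,-.084,-.29]),('up',up,ups,[.521,-.399,-.376])):
    for k,o in(('T',a),('S',b),('TS',a+b)):
        p,r=fit(o,x0);print(n,k,p.round(4),r.round(1).tolist() if k=='TS' else '')
E
```

```text
pliers [[ 0.448 -0.191  0.005]
 [ 0.445 -0.301  0.007]
 [ 0.438 -0.419  0.007]]
low T [ 0.4988 -0.0836 -0.2661] 
low S [ 0.5013 -0.0829 -0.2627] 
low TS [ 0.4995 -0.0835 -0.2677] [[-0.0, -1.0], [0.8, -0.2], [-0.9, 0.4], [0.3, 0.3], [-0.4, -0.3], [0.1, -0.3], [-0.3, -0.6], [0.2, -0.6], [0.6, 0.1], [1.1, -1.2], [0.4, 0.2], [0.4, 0.0]]
up T [ 0.5176 -0.3986 -0.3438] 
up S [ 0.5206 -0.396  -0.3057] 
up TS [ 0.5181 -0.3984 -0.3402] [[-0.6, -0.5], [-0.3, -0.1], [0.7, 0.2], [0.4, -0.3], [-0.0, -0.1], [-0.3, -0.3], [0.4, -1.6], [0.5, -0.5], [0.7, 1.3]]
```

carry_out([
  [0,[0,0,0],[0,0,0.18]],
  [0,[0,0,0],[0,0,0.18]],
  [0,[0,0,0],[0,0,0.18]],
  [0,[0,0,0],[0,0,0.18]],
  [0,[0,0,0],[0,0,0.18]],
  [0,[0,0,0],[0,0,0.18]],
  [0,[0,0,0],[0,0,0.18]],
  [0,[0,0,0],[0,0,0.18]],
  [0,[0,0,0],[0,0,0.18]],
  [0,[-38,32,0],[0,0,0]],
], squeeze=30)

```text
time_s: 2.55
ee_pos: [0.1753, 0.4807, 0.2048]
eef_rot: [-3.141, 0.001, 1.228]
force: [1.3, 0.2, 0.5]
grip_width: 0.094
grip_force: 0.0
```

carry_out([
  [0,[-38,32,0],[0,0,0]],
  [0,[-38,32,0],[0,0,0]],
  [0,[-38,32,0],[0,0,0]],
  [0,[-38,32,0],[0,0,0]],
  [0,[-38,32,0],[0,0,0]],
  [0,[-38,32,0],[0,0,0]],
  [0,[-38,32,0],[0,0,0]],
  [0,[-38,32,0],[0,0,0]],
  [0,[-38,32,0],[0,0,0]],
  [0,[-38,32,0],[0,0,0]],
])

```text
time_s: 3.8
ee_pos: [0.3505, 0.0134, 0.2058]
eef_rot: [3.141, -0.0, 1.23]
force: [-0.1, 0.0, 0.5]
grip_width: 0.0938
grip_force: 0.0
```

carry_out([
  [0,[-37,32.8,0],[0,0,0]],
  [0,[-37,32.8,0],[0,0,0]],
  [0,[-37,32.8,0],[0,0,0]],
  [0,[-37,32.8,0],[0,0,0]],
  [0,[-37,32.8,0],[0,0,0]],
  [0,[-37,32.8,20],[0,0,0]],
  [0,[-37,32.8,30],[0,0,0]],
  [0,[-37,32.8,30],[0,0,0]],
  [0,[-36.2,32.6,30],[0,0,0]],
  [0,[0,0,0],[0,0,0]],
])

```text
time_s: 5.05
ee_pos: [0.5159, -0.3979, 0.0907]
eef_rot: [-3.136, -0.002, 1.228]
force: [-1.0, 0.1, 0.5]
grip_width: 0.094
grip_force: 0.0
```

Run:
```python
from h import *
o=ctrl.get_obs();print(o['time_s'],o['ee_pos'],o['eef_rot'],o['force'],o['qpos'])
a=Cam('top').img[160:260,270:410];b=Cam('side').img[60:200,210:350]
cv2.imwrite('pics/c1.png',np.hstack([cv2.resize(a,(420,300)),cv2.resize(b,(300,300))]))
```

```text
5.05 [ 0.51592863 -0.39786809  0.09073027] [-3.13564066e+00 -2.09129541e-03  1.22774945e+00] [-1.02180034  0.1474349   0.50461242] [-7.13033555e-01  6.32537481e-01  1.31327231e+00 -2.17089385e-04
  1.20208832e+00 -3.69914020e-01]
```

View pics/c1.png

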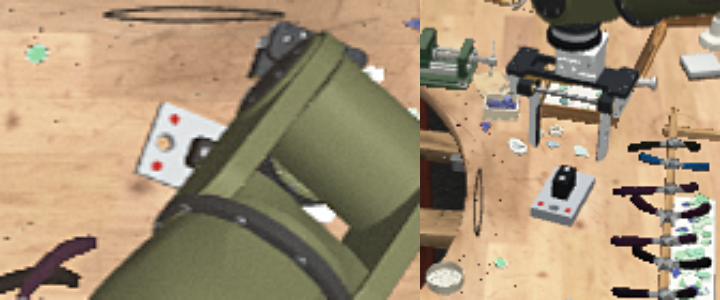

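carry_out([
  [0,[0.6,2,30],[0,0,0]],
  [0,[0,0,27],[0,0,0]],
  [0,[0,0,9],[0,0,0]],
  [0.6,[0,0,0],[0,0,0]],
  [1,[0,0,0],[0,0,0]],
  [1,[0,0,0],[0,0,0]],
  [1,[0,0,0],[0,0,0]],
  [1,[0,0,0],[0,0,0]],
  [1,[0,0,0],[0,0,0]],
  [1,[0,0,0],[0,0,0]],
], squeeze=45)

```text
time_s: 6.4
ee_pos: [0.5191, -0.3967, 0.0294]
eef_rot: [-3.141, -0.0, 1.23]
force: [0.7, 0.9, 0.4]
grip_width: 0.0274
grip_force: 0.0
```

carry_out([
  [0.5,[0,0,0],[0,0,0]],
  [0.5,[0,0,5.5],[0,0,0]],
  [1,[0,0,0],[0,0,0]],
  [1,[0,0,0],[0,0,0]],
  [1,[0,0,0],[0,0,0]],
  [1,[0,0,0],[0,0,0]],
  [1,[0,0,0],[0,0,0]],
  [1,[0,0,0],[0,0,0]],
])

```text
time_s: 7.4
ee_pos: [0.5192, -0.3968, 0.024]
eef_rot: [3.141, 0.0, 1.23]
force: [1.1, -1.2, -1.5]
grip_width: 0.0257
grip_force: 45.0
```

carry_out([
  [1,[0,0,-25],[0,0,0]],
  [1,[0,0,-25],[0,0,0]],
  [1,[0,0,-25],[0,0,0]],
  [1,[48.3,-20.5,0],[0,0,0]],
  [1,[48.3,-20.5,0],[0,0,0]],
  [1,[48.3,-20.5,0],[0,0,0]],
  [1,[48.3,-20.5,0],[0,0,0]],
  [1,[48.3,-20.5,0],[0,0,0]],
  [1,[48.3,-20.5,0],[0,0,-0.073]],
  [1,[0,0,0],[0,0,0]],
])

```text
time_s: 8.65
ee_pos: [0.4995, -0.0797, 0.0987]
eef_rot: [-3.14, -0.0, 1.307]
force: [0.3, -0.6, -3.3]
grip_width: 0.0258
grip_force: 45.0
```

Run:
```python
from h import *
o=ctrl.get_obs();print(o['time_s'],o['ee_pos'],o['eef_rot'],o['force'],o['grip_width'])
T=Cam('top');S=Cam('side')
for n in('upper_red','upper_plain','mould_upper','lower_red'):
  for c in('top','side'): print(n,c,[(round(q['score'],2),np.round(q['at'],4).tolist()) for q in ctrl.place_of(n,c)[:2]])
a=T.img[180:250,180:260];b=S.img[165:265,250:350]
cv2.imwrite('pics/c2.png',np.hstack([cv2.resize(a[:70,:70],(400,400),interpolation=cv2.INTER_CUBIC),cv2.resize(b,(400,400),interpolation=cv2.INTER_CUBIC)]))
```

```text
8.65 [ 0.49952233 -0.07969152  0.09874986] [-3.14034908e+00 -1.91677938e-04  1.30738855e+00] [ 0.27070993 -0.59160317 -3.25567938] 0.025802203100499545
upper_red top [(0.42, [0.6883, -0.2067, -0.0003])]
upper_red side [(0.73, [0.5114, -0.0388, 0.075])]
upper_plain top [(0.44, [0.4852, -0.1242, 0.0716])]
upper_plain side [(0.88, [0.4864, -0.1221, 0.0724]), (0.34, [0.5007, -0.0823, -0.0057])]
mould_upper top []
mould_upper side [(0.62, [0.5037, -0.0803, 0.0737]), (0.53, [0.6499, -0.3858, 0.0003])]
lower_red top []
lower_red side []
```

View pics/c2.png

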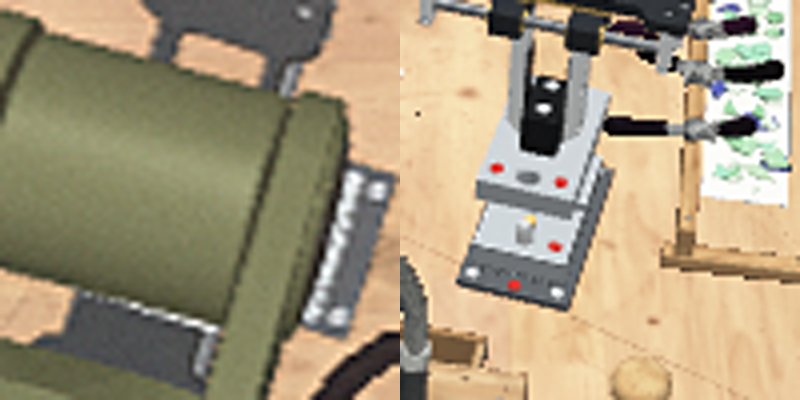

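Run:
```python
from h import *
S=Cam('side');s=lambda u,v:(np.array([u-400+.5,v+.5])/4-.5+[250,165])
up=[(S,s(478,182),(.033,.056,.018)),(S,s(577,208),(-.033,.056,.018)),(S,s(609,94),(-.033,-.056,.018)),(S,s(530,178),(0,.042,.018)),(S,s(577,218),(-.033,.056,.0)),(S,s(478,198),(.033,.056,.0))]
for z in(.072,.075):
    p,r=fit(up,[.5,-.083,-.268],z);print(z,p.round(4),r.round(1).tolist())
low=[(S,s(458,281),(.04,.07,.008)),(S,s(569,306),(-.04,.07,.008)),(S,s(612,172),(-.04,-.07,.008)),(S,s(526,222),(0,.042,.048)),(S,s(472,243),(.033,.056,.032)),(S,s(576,268),(-.033,.056,.032))]
p,r=fit(low,[.5,-.083,-.268]);print(p.round(4),r.round(1).tolist())
# cleaner sharper look
cv2.imwrite('pics/c3.png',cv2.resize(S.img[200:250,260:310],(600,600),interpolation=cv2.INTER_CUBIC))
```

```text
0.072 [ 0.4999 -0.0863 -0.242 ] [[0.2, -0.0], [-0.2, -1.5], [0.2, -0.4], [0.5, -0.1], [-0.7, 0.8], [-0.1, 0.8]]
0.075 [ 0.5001 -0.0833 -0.2414] [[0.1, 0.0], [-0.1, -1.4], [0.3, -0.5], [0.5, -0.1], [-0.6, 0.9], [-0.1, 0.8]]
[ 0.5008 -0.0835 -0.2546] [[-0.3, -0.1], [0.4, 0.2], [0.4, -0.8], [0.1, 0.6], [0.3, 0.4], [-2.1, -0.5]]
```

View pics/c3.png

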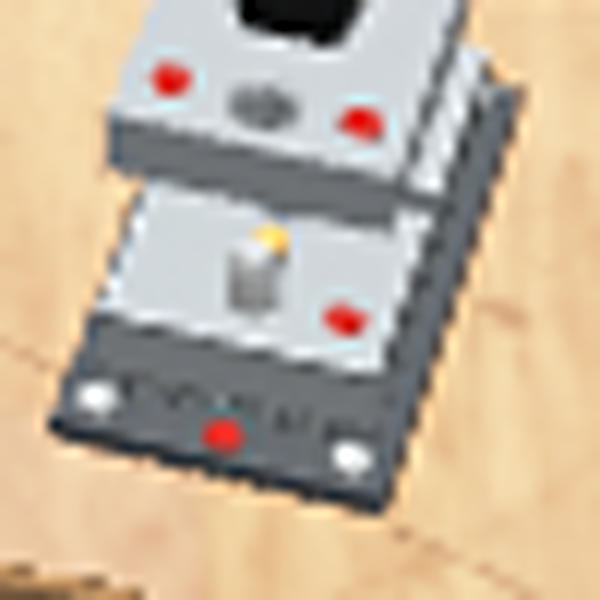

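Run:
```python
from h import *
S=Cam('side');s=lambda u,v:(np.array([u+.5,v+.5])/12-.5+[260,200])
up=[(S,s(112,114),(.033,.056,.018)),(S,s(410,182),(-.033,.056,.018)),(S,s(264,106),(0,.042,.018)),(S,s(394,230),(-.033,.056,.0)),(S,s(108,165),(.033,.056,.0))]
p,r=fit(up,[.5,-.083,-.268],.0747);print(p.round(4),r.round(1).tolist())
low=[(S,s(52,422),(.04,.07,.008)),(S,s(387,508),(-.04,.07,.008)),(S,s(522,90),(-.04,-.07,.008)),(S,s(254,250),(0,.042,.048)),(S,s(96,312),(.033,.056,.032)),(S,s(383,374),(-.033,.056,.032))]
p,r=fit(low,[.5,-.083,-.268]);print(p.round(4),r.round(1).tolist())
for q in ([.4995,-.0835,-.268],):
  o=lambda l,z:[q[0]-np.sin(q[2])*l,q[1]+np.cos(q[2])*l,z]
  print('hole expected',((S.proj([o(.042,.0927),o(.042,.048)])-[260,200]+.5)*12).round(0))
print(ctrl.get_obs()['ee_pos'],ctrl.get_obs()['eef_rot'])
```

```text
[ 0.5006 -0.0871 -0.2598] [[-0.1, -0.1], [-0.7, -0.4], [0.6, -0.3], [0.2, 0.4], [-0.0, 0.5]]
[ 0.5011 -0.0837 -0.2639] [[-0.4, -0.1], [0.1, -0.5], [0.1, -0.2], [0.3, 0.3], [0.1, 0.1], [-0.2, 0.4]]
hole expected [[275. 114.]
 [264. 255.]]
[ 0.50013183 -0.08275424  0.0989151 ] [-3.14153751e+00  6.20207249e-05  1.30237386e+00]
```

carry_out([
  [1,[1,0,12],[0,0,0]],
  [1,[0,0,12],[0,0,0]],
  [1,[0,0,0],[0,0,0]],
  [1,[0,0,2],[0,0,0]],
  [1,[0,0,2],[0,0,0]],
  [1,[0,0,2],[0,0,0]],
  [1,[0,0,0],[0,0,0]],
  [1,[0,0,0],[0,0,0]],
])

```text
time_s: 10.25
ee_pos: [0.5005, -0.0815, 0.069]
eef_rot: [3.141, 0.0, 1.303]
force: [0.3, -0.6, -4.8]
grip_width: 0.0257
grip_force: 45.0
```

carry_out([
  [1,[0,0,2],[0,0,0]],
  [1,[0,0,2],[0,0,0]],
  [1,[0,0,0],[0,0,0]],
  [1,[0,0,0],[0,0,0]],
])

```text
time_s: 10.75
ee_pos: [0.5004, -0.0815, 0.0649]
eef_rot: [-3.142, 0.0, 1.303]
force: [-0.6, 0.5, -4.1]
grip_width: 0.0251
grip_force: 45.0
```

carry_out([
  [1,[0,0,2],[0,0,0]],
  [1,[0,0,2],[0,0,0]],
  [1,[0,0,1],[0,0,0]],
  [1,[0,0,0],[0,0,0]],
  [1,[0,0,0],[0,0,0]],
])

```text
time_s: 11.38
ee_pos: [0.5004, -0.0815, 0.06]
eef_rot: [3.142, 0.0, 1.303]
force: [-0.7, 0.2, -3.7]
grip_width: 0.0255
grip_force: 45.0
```

carry_out([
  [1,[0,0,1],[0,0,0]],
  [1,[0,0,1],[0,0,0]],
  [1,[0,0,1],[0,0,0]],
  [1,[0,0,0.6],[0,0,0]],
  [1,[0,0,0],[0,0,0]],
  [1,[0,0,0],[0,0,0]],
], squeeze=60)

```text
time_s: 12.12
ee_pos: [0.5005, -0.0815, 0.0569]
eef_rot: [3.141, 0.0, 1.303]
force: [-4.8, 2.3, 7.7]
grip_width: 0.0255
grip_force: 60.0
```

carry_out([
  [1,[0,0,0.6],[0,0,0]],
  [1,[0,0,0.5],[0,0,0]],
  [1,[0,0,0],[0,0,0]],
  [1,[0,0,0],[0,0,0]],
])

```text
time_s: 12.62
ee_pos: [0.5005, -0.0815, 0.0559]
eef_rot: [3.141, 0.0, 1.303]
force: [-5.4, 1.0, 9.3]
grip_width: 0.0254
grip_force: 60.0
```

carry_out([
  [1,[0,0,0.5],[0,0,0]],
  [1,[0,0,0.5],[0,0,0]],
  [1,[0,0,0],[0,0,0]],
  [1,[0,0,0],[0,0,0]],
])

```text
time_s: 13.12
ee_pos: [0.5006, -0.0815, 0.0559]
eef_rot: [3.141, 0.0, 1.303]
force: [-12.0, 3.0, 23.3]
grip_width: 0.0257
grip_force: 60.0
```

carry_out([
  [1,[0,-0.5,0.3],[0,0,0]],
  [1,[0,0,0],[0,0,0]],
  [1,[0,0,0],[0,0,0]],
])

```text
time_s: 13.5
ee_pos: [0.5005, -0.0815, 0.0559]
eef_rot: [3.14, 0.0, 1.303]
force: [-8.9, 1.7, 25.0]
grip_width: 0.0257
grip_force: 60.0
```

Run:
```python
from h import *
S=Cam('side');o=ctrl.get_obs();print(o['time_s'],o['ee_pos'],o['eef_rot'],o['force'],o['moment'],o['grip_force'])
for n in('upper_red','upper_plain'): print(n,[(round(q['score'],2),np.round(q['at'],4).tolist()) for q in ctrl.place_of(n,'side')[:2]])
cv2.imwrite('pics/c4.png',cv2.resize(S.img[180:255,250:325],(600,600),interpolation=cv2.INTER_CUBIC))
```

```text
13.55 [ 0.50055767 -0.08155173  0.0558642 ] [3.13976782e+00 1.93938634e-05 1.30288129e+00] [-8.70597617  2.01277619 25.22768745] [ 0.44130637  2.24871763 -0.01873254] 60.01146197319031
upper_red [(0.7, [0.5156, -0.0407, 0.0367]), (0.18, [0.4864, -0.1213, 0.0317])]
upper_plain [(0.81, [0.4899, -0.1226, 0.0274])]
```

View pics/c4.png

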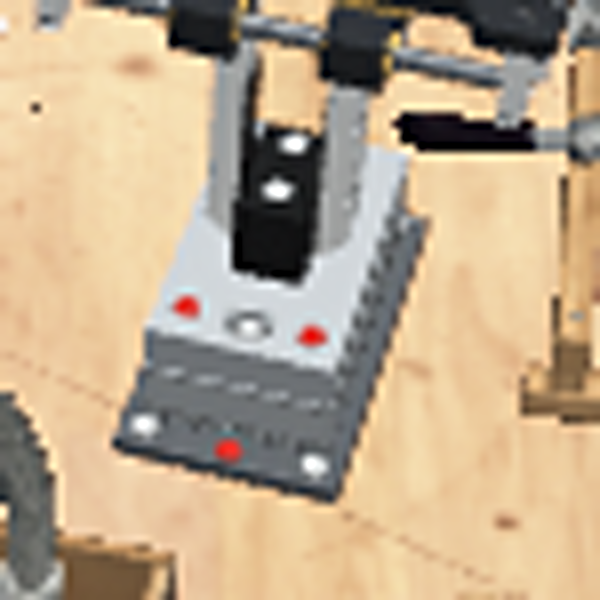

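```bash
python3 -c "
from station import ctrl
print(ctrl.hand_in())"
```

```text
the job is handed in; nothing more can be done
None
```

I lowered the upper half onto both dowels with the red dots at the same end and pressed it shut against the springs. I handed it in at about 13.6 s with the gripper still holding it down at about 25 N; `hand_in()` gave no verdict.

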